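# Balance the clip tub on the storeroom trip balance

## Robot

A 6-joint arm with a two-finger parallel gripper is mounted at the origin on the work surface. World frame = base frame: x ahead of the robot, y to its left, z up, the work surface at z = 0. Lengths are in m, angles in rad, forces in N, time in s.
With the tool pointing down it reaches from about 0.35 to 0.975 m from the base axis. Payload 4.9 kg.
Tool frame: the origin (TCP) lies midway between the tips of the shut fingers; the grasp point (between the pads) lies 19 mm behind it (ctrl.tcp_to_grasp is the distance from the TCP to the grasp point, in m); z points along the fingers, y is the line along which they close (so a half turn about z gives the same grasp; the last joint's range is limited). The gripper opens to 85 mm and grips with 20 to 120 N. Pads are 22 mm wide; open, the fingers measure 114 mm over their backs; the gripper's body (76 mm by 85 mm) begins 54 mm behind the grasp point. The pads swing forward as they close: fully open they stand 13 mm farther back than shut.
Start: joints at [1.135, 0.053, 1.613, -0, 1.476, -0.119], TCP at [0.195, 0.594, 0.231] pointing down, gripper open.
Joint ranges: [-3.01, 3.01], [-1.01, 2.22], [0.06, 2.58], [-1.02, 4.17], [0.09, 2.62], [-3.14, 3.14]. Speed limits (rad/s): [2.57, 2.57, 3.14, 3.14, 3.14, 3.14].

## Interface

Orientations are given as a rotation vector (axis times angle).
In Python, from station import ctrl, eyes, order gives the robot as it stands (ctrl), with the cameras (eyes) and the job (order).
- The arm moves only by the shell command python3 jog.py [FORCE], which reads ROWS from standard input. ROWS is a JSON list of rows, 1 to 20 of them, each an object with the fields finger_gap (the finger opening in m), dx, dy, dz (the shift in m), rx, ry, rz (a rotation vector in rad); a field left out counts as zero (the opening has to be given); each row is the pose to reach, as a shift and turn from the pose commanded when the command began, along the tool's axes at that moment; what a row does not reach only later rows make up. A row lasts 1/12 s, in which the tool goes at most 0.0417 m and 0.125 rad, less where a joint would pass 70% of its speed; a pose out of reach is approached as far as the arm can. The fingers move at their own pace and stop on an object; FORCE is the grip in N (left out, the last holds). Time passes only in rows, so rows that do not move let the fingers close. It prints the time, the measured TCP pose, the force, the opening and the grip force at its end. Input that does not fit is refused with a message, and nothing moves.
- ctrl.get_obs(): the state, without advancing time (a new reading comes with each control period).
- eyes.get_image(name): name is "scene" or "side" or "wrist"; returns the picture (480x640x3 uint8, red, green, blue); there is no depth.
- eyes.camera_params(name): a dict with "fx", "fy", "cx", "cy" (pixels), "k1" (the pictures are not rectified: a ray, as slopes to the right and down, at radius r is drawn at 1 + k1 r^2 times it, then the intrinsics apply), "T" (4x4, takes a point from camera to world coordinates); the wrist camera has in their place "tool_from_camera" (4x4, takes a point from camera to tool coordinates, whose origin is the TCP and whose axes are the flange's). Camera axes: x right, y down, z forward; pixel columns grow to the right and rows downward; lengths in m; the calibration is good to about 2 mm. A picture is of the moment at which its call begins: read the wrist's pose just before it. camera_params takes no time and is no camera call.
- order.finish_job(): hands the job in; it is judged then, once.
The state is a dict: "t": time; "q": joint angles; "dq": joint speeds; "effort": joint torques, N m; "tool_pos": TCP position; "tool_rot": TCP orientation; "contact_force": force on the tool from outside, world axes, zero at the start; "wrist_torque": the same for the moment, N m; "opening": finger opening in m; "grip_force": force on a finger pad.
Only numpy, scipy, OpenCV 4.12 (cv2) and the standard library are available. Lean on these libraries where they do the work, as an engineer would, in place of code of your own. Each camera call takes 0.05 s, during which the arm holds its last target. There are 200 camera calls.

## Task

The tub of clips on the left plate of the trip balance outweighs the 200 g weight opposite it. Slip the 100 g ring weight (the largest of the three on the wooden board) over the post of the right plate so that it sits fully home on the 200 g weight, let go of it, then nudge the red-topped poise along its bar until the beam floats level, and leave the balance floating free. The pivots are delicate: set the weight down softly, nudge the poise with a fingertip instead of pinching it, never press on the balance with more than 8 N, and leave everything else where it stands.

Things in the scene. Friction and masses are not known exactly. Their poses are not given: they have to be found in the camera images.
- balance: Grey trip balance, fixed base 310 mm wide reaching 133 mm to the front and 43 mm behind the pivot; origin at bench level below the pivot, x away from the operator, y to the left plate. Pivot line along x, 78 mm up. Plates 130 mm across stay level on a parallel linkage, centres 105 mm either side of the pivot, tops 118 mm up at level; a pointer and dial (to 125 mm) stand at x = 42 mm.
- beam (a joint): Tilt of the beam, rad: 0 is level, positive means the left (tub) plate is low; rubber-faced stops at +-0.09. It floats: 1 to 2 N on a plate moves it, and so does any touch on its bar or poise, so judge it with the fingers clear; left alone it settles in about 1.5 s. With equal loads it is level with the poise at zero.
- bar_zero (a point): Zero mark on top of the poise bar, 50 mm left of the pivot; moves with the beam. The bar lies along the balance's y at x = -120 mm, middle in line with the pivot, 8 mm wide, 200 mm long, top 83 mm up at level. Arms at y = +-72 mm run back from it to the beam, no higher than the bar. Nothing but the poise stands within 50 mm of the bar above its top.
- bar_end (a point): 100 mm mark on the bar, right of zero. Poise: brass, flat red top, 18 mm along the bar, 22 across, only 6 mm higher than the bar. Its middle starts 0 to 30 mm right of zero, place not reported: find it by sight or touch. It slides 0 to 100 mm at about 2 N and stays where left; 1 mm to the right counts as 0.76 g on the right plate: about 0.006 rad once off the stop.
- post_foot (a point): Foot of the post, centre of the right plate's top. The post is steel, 12 mm thick, 55 mm tall with 1 mm edge rounding, upright; it rises and sinks with the plate by up to 9.5 mm (high while the tub's plate is low).
- plate_mid (a point): Centre of the left plate's top, on which the tub stands.
- w100: The 100 g ring weight, brass: disc 44 mm across and 5 mm thick with a grip collar 26 mm across and 16 mm tall on it (21 mm in all), 14 mm bore right through; origin at the centre of its underside, z up. It starts on the 8 mm thick wooden board.
- w200: The 200 g ring weight, brass, already on the post: disc 56 mm across and 8.5 mm thick with a collar 26 mm across and 16 mm tall (24.5 mm in all); origin at the centre of its underside. The 100 g weight seats on top of its collar.
- tub: Clear plastic tub of coloured clips on the left plate, 74 x 74 x 46 mm, 335 to 360 g (the exact mass is unknown); origin under its centre.
- w50: 50 g brass weight on the board, 34 mm across, 16 mm tall; origin under its centre. Not needed.
- w20: 20 g aluminium weight on the board, 29 mm across, 13 mm tall; origin under its centre. Not needed.
- marker: Marker pen with a red cap lying on the bench, 130 mm long along its y, 17 mm thick; origin under its centre.
- stapler: Blue stapler on the bench, 36 x 130 x 56 mm; origin under its centre.

How it is judged:
On the way:
1. the 100 g weight sits fully home on the 200 g weight, over the post, and the fingers have let go of it (horizontal distance between w100 and post_foot below 0.004 m and z of w100 in the frame of post_foot between 0.0215 and 0.0275 m and angle between w100's own z axis and vertical below 0.06 rad and contact force between the fingers and w100 below 0.05 N), for 0.2 s.
At the end, for the whole second after the job is handed in: The 100 g weight is home on the 200 g weight over the post (within 4 mm of its axis, 3 mm of its height), the 200 g weight on its plate, the tub standing within 30 mm of the left plate's centre, and the beam floats at rest, level within 0.015 rad, with the robot clear (horizontal distance between each of w100, w200 and post_foot below 0.004 m and z of w100 in the frame of post_foot between 0.0215 and 0.0275 m and angle between w100's own z axis and vertical below 0.06 rad and value of joint beam between -0.015 and 0.015 rad and velocity of joint beam between -0.02 and 0.02 rad/s and z of w200 in the frame of post_foot below 0.003 m and horizontal distance between tub and plate_mid below 0.03 m and angle between tub's own z axis and vertical below 0.05 rad); the robot touches nothing.
It fails at once if the balance, or the 200 g weight on it, is pressed, struck or pinched with more than 8 N (contact force between any of the fingers, the arm, w100 and balance above 8 N or contact force between any of w100, the fingers and w200 above 8 N).
It fails at once if the tub is touched (contact force between any of the fingers, the arm and tub above 0.5 N).
It fails at once if another weight or a bystander is displaced by more than 25 mm (distance of any of w50, w20, marker, stapler from where it was at the start of the episode above 0.025 m).
It also fails if it takes over 70 s, if anything falls off the work surface, if the arm or the gripper's body presses on something with over 40 N, if the wrist force passes 120 N, or if a joint passes its speed limit or range.

## Working session

There is one attempt and no reset: what is moved stays moved. The work goes in short steps, Python scripts to look and compute and a shell command to move; the robot and the scene stay as the last step left them, time stands still between calls to the robot, and variables do not carry over. Pictures are saved under pics/ and viewed, at most 10 in all, crops included, and the job is handed in when it is done.

```bash
ls; mkdir -p pics; python3 - <<'E'
from station import ctrl, eyes, order
import cv2,numpy as np
np.set_printoptions(precision=4,suppress=True)
o=ctrl.get_obs();print(o['t'],o['tool_pos'],o['tool_rot'],o['opening'],ctrl.tcp_to_grasp)
for n in ("scene","side","wrist"):
    p=eyes.camera_params(n);print(n,{k:(np.array(v)) for k,v in p.items()})
    cv2.imwrite(f'pics/{n}0.png',eyes.get_image(n)[:,:,::-1])
E
```

```text
jog.py
pics
station.py
0.0 [0.1944 0.5933 0.2301] [-0.4955 -3.1017  0.003 ] 0.08556562248553456 0.0187
scene {'fx': array(457.4897), 'fy': array(457.4897), 'cx': array(326.0128), 'cy': array(236.6209), 'k1': array(-0.0888), 'T': array([[-0.517 ,  0.5917, -0.6186,  1.0963],
       [ 0.856 ,  0.3557, -0.3752,  0.3299],
       [-0.002 , -0.7234, -0.6904,  0.7265],
       [ 0.    ,  0.    ,  0.    ,  1.    ]])}
side {'fx': array(517.8292), 'fy': array(517.8292), 'cx': array(317.3485), 'cy': array(236.6975), 'k1': array(0.046), 'T': array([[ 0.8651, -0.2853,  0.4125,  0.0904],
       [-0.5016, -0.4928,  0.711 , -0.8125],
       [ 0.0004, -0.822 , -0.5695,  0.728 ],
       [ 0.    ,  0.    ,  0.    ,  1.    ]])}
wrist {'fx': array(333.8776), 'fy': array(333.8776), 'cx': array(320.2314), 'cy': array(238.6588), 'k1': array(-0.0497), 'tool_from_camera': array([[-0.0004, -0.966 , -0.2584,  0.0647],
       [ 1.    , -0.0002, -0.0007, -0.001 ],
       [ 0.0006, -0.2584,  0.966 , -0.1435],
       [ 0.    ,  0.    ,  0.    ,  1.    ]])}
```

View pics/scene0.png

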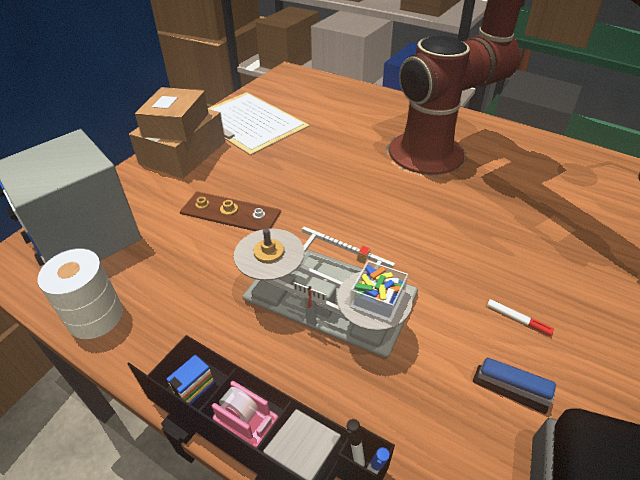

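View pics/side0.png

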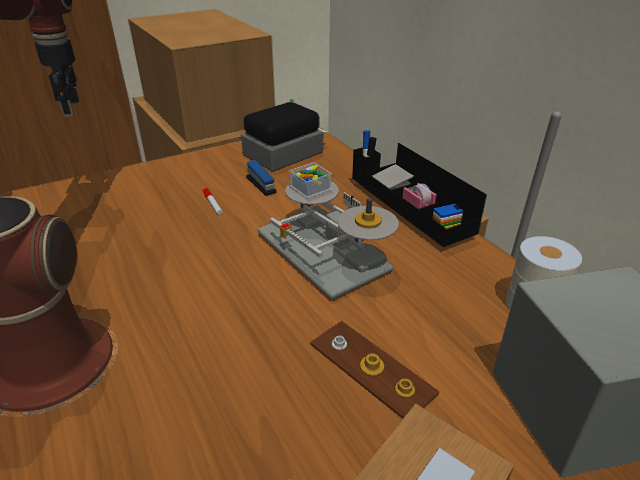

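The scene view shows the board's weights at (202,202), (228,207, the largest) and (259,213). It also shows the post at (267,237), the red poise at (365,253) and the tub at (378,288). In the side view the largest weight is at (372,364), the post top at (369,203) and the poise at (285,229).

```bash
cat > h.py <<'E'
from station import ctrl, eyes, order
import cv2,numpy as np
from scipy.spatial.transform import Rotation as R
np.set_printoptions(precision=4,suppress=True)
def cam(n,o=None):
    p=eyes.camera_params(n)
    if n!='wrist': return p,np.array(p['T'])
    o=o or ctrl.get_obs(); T=np.eye(4);T[:3,:3]=R.from_rotvec(o['tool_rot']).as_matrix();T[:3,3]=o['tool_pos']
    return p,T@np.array(p['tool_from_camera'])
def KD(p): return np.array([[p['fx'],0,p['cx']],[0,p['fy'],p['cy']],[0,0,1.]]),np.array([p['k1'],0,0,0.])
def ray(n,uv,o=None):
    p,T=cam(n,o);K,D=KD(p)
    s=cv2.undistortPoints(np.array([[uv]],float),K,D)[0,0]
    d=T[:3,:3]@np.array([s[0],s[1],1]);return T[:3,3],d/np.linalg.norm(d)
def onz(n,uv,z,o=None):
    c,d=ray(n,uv,o);return c+d*(z-c[2])/d[2]
def tri(*rs):
    A=sum(np.eye(3)-np.outer(d,d) for c,d in rs);b=sum((np.eye(3)-np.outer(d,d))@c for c,d in rs)
    return np.linalg.solve(A,b)
def proj(n,P,o=None):
    p,T=cam(n,o);K,D=KD(p);Ti=np.linalg.inv(T)
    return cv2.projectPoints(np.atleast_2d(np.array(P,float)),cv2.Rodrigues(Ti[:3,:3])[0],Ti[:3,3],K,D)[0][:,0]
def grab(n,f):
    o=ctrl.get_obs();im=eyes.get_image(n)[:,:,::-1].copy();cv2.imwrite('pics/'+f,im);return o,im
def blobs(im,lo,hi,amin=15):
    m=cv2.inRange(cv2.cvtColor(im,cv2.COLOR_BGR2HSV),np.array(lo),np.array(hi))
    k,_,s,c=cv2.connectedComponentsWithStats(m)
    return [(c[i].round(1),s[i]) for i in range(1,k) if s[i][4]>=amin]
E
python3 - <<'E'
from h import *
for nm,a,b in (("w100",(228,203),(372,359)),("wA",(202,199),(405,384)),("w20",(259,210),(339,341)),("post",(266,231),(369,202)),("poise",(365,250),(285,227))):
    print(nm,tri(ray('scene',a),ray('side',b)), onz('scene',a,.029),onz('side',b,.029))
for n in('scene','side'):
    im=cv2.imread(f'pics/{n}0.png')
    print(n,blobs(im,(0,150,120),(6,255,255),8))
s=cv2.imread('pics/scene0.png')[180:360,170:430];d=cv2.imread('pics/side0.png')[155:305,245:405]
cv2.imwrite('pics/c1.png',np.vstack([cv2.resize(s,(520,360),interpolation=2),]))
E
```

```text
w100 [ 0.4911 -0.314   0.027 ] [ 0.4926 -0.3118  0.029 ] [ 0.4903 -0.3157  0.029 ]
wA [ 0.5093 -0.3837  0.0231] [ 0.5134 -0.3769  0.029 ] [ 0.5066 -0.388   0.029 ]
w20 [ 0.4671 -0.2407  0.0187] [ 0.4749 -0.2316  0.029 ] [ 0.4627 -0.2501  0.029 ]
post [ 0.6459 -0.0677  0.1762] [ 0.525  -0.1738  0.029 ] [0.7943 0.1307 0.029 ]
poise [0.5138 0.0651 0.0823] [0.4639 0.044  0.029 ] [0.5495 0.1357 0.029 ]
scene [(array([363.8, 249.6]), array([359, 245,  10,  10,  57], dtype=int32)), (array([308.8, 303.8]), array([308, 301,   3,   7,  12], dtype=int32)), (array([541.2, 326.3]), array([529, 318,  25,  18, 193], dtype=int32))]
side [(array([206.6, 191.6]), array([203, 188,   9,   9,  42], dtype=int32)), (array([285.4, 225.1]), array([281, 223,  10,   5,  25], dtype=int32))]
```

```bash
echo '[{"finger_gap": 0.055,"dx": -0.427,"dy": -0.481,"dz": -0.07},{"finger_gap": 0.055,"dx": -0.427,"dy": -0.481,"dz": -0.07},{"finger_gap": 0.055,"dx": -0.427,"dy": -0.481,"dz": -0.07},{"finger_gap": 0.055,"dx": -0.427,"dy": -0.481,"dz": -0.07},{"finger_gap": 0.055,"dx": -0.427,"dy": -0.481,"dz": -0.07},{"finger_gap": 0.055,"dx": -0.427,"dy": -0.481,"dz": -0.07},{"finger_gap": 0.055,"dx": -0.427,"dy": -0.481,"dz": -0.07},{"finger_gap": 0.055,"dx": -0.427,"dy": -0.481,"dz": -0.07},{"finger_gap": 0.055,"dx": -0.427,"dy": -0.481,"dz": -0.07},{"finger_gap": 0.055,"dx": -0.427,"dy": -0.481,"dz": -0.07},{"finger_gap": 0.055,"dx": -0.427,"dy": -0.481,"dz": -0.07},{"finger_gap": 0.055,"dx": -0.427,"dy": -0.481,"dz": -0.07},{"finger_gap": 0.055,"dx": -0.427,"dy": -0.481,"dz": -0.07},{"finger_gap": 0.055,"dx": -0.427,"dy": -0.481,"dz": -0.07},{"finger_gap": 0.055,"dx": -0.427,"dy": -0.481,"dz": -0.07},{"finger_gap": 0.055,"dx": -0.427,"dy": -0.481,"dz": -0.07},{"finger_gap": 0.055,"dx": -0.427,"dy": -0.481,"dz": -0.07},{"finger_gap": 0.055,"dx": -0.427,"dy": -0.481,"dz": -0.07}]' | python3 jog.py 40
python3 - <<'E'
from h import *
o,im=grab('wrist','w1.png');print(o['t'],o['tool_pos'],o['tool_rot'],o['dq'])
E
```

```text
t: 1.65
tool_pos: [0.4506, 0.003, 0.3009]
tool_rot: [-0.499, -3.1, -0.001]
contact_force: [0.1, -0.2, 0.9]
opening: 0.0549
grip_force: 0.0
1.65 [0.4506 0.003  0.3009] [-0.4993 -3.1005 -0.0007] [ 0.045  -0.0158  0.0172  0.0044  0.0047  0.0042]
```

View pics/w1.png

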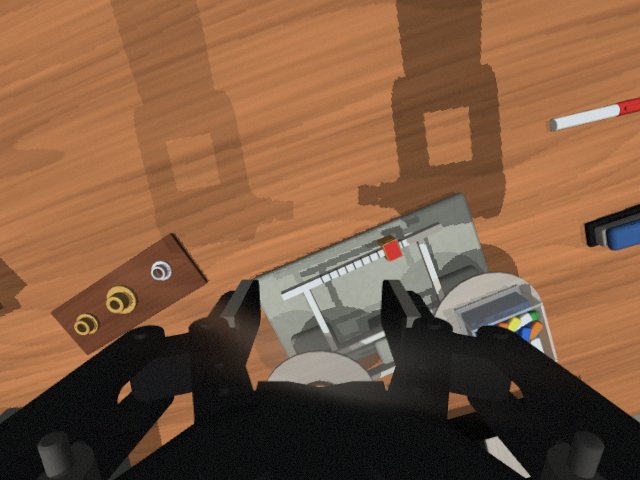

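The wrist view shows the bar from (283,296) to about (437,227), with the red poise at (393,250). The largest weight is at (121,299) and the tub is at the right. Next I compute the balance frame and the weight's position.

```bash
python3 - <<'E'
from h import *
im=cv2.imread('pics/w1.png');o=dict(tool_pos=[0.4506,0.003,0.3009],tool_rot=[-0.4993,-3.1005,-0.0007])
h=cv2.cvtColor(im,cv2.COLOR_BGR2HSV)
for c,s in blobs(im,(0,150,120),(6,255,255),40): print('red',c,s)
for c,s in blobs(im,(18,110,60),(32,255,255),40): print('brass',c,s,onz('wrist',c,.02,o))
a=onz('wrist',(283,296),.089,o);b=onz('wrist',(437,227),.077,o);print('bar R,L',a,b,np.linalg.norm(a-b))
u=(b-a)[:2];u/=np.linalg.norm(u);fx=np.array([u[1],-u[0]])
mid=(a+b)[:2]/2;org=mid+.12*fx
print('y axis',u,'x axis',fx,'yaw',np.arctan2(fx[1],fx[0]),'org',org,'post',org-.105*u,'plateL',org+.105*u)
print('poise',onz('wrist',(393,250),.086,o),'s(from mid)',(onz('wrist',(393,250),.086,o)[:2]-mid)@u)
P=np.r_[org-.105*u,.182];print('proj post top',proj('scene',P),proj('side',P))
sc=cv2.imread('pics/scene0.png')[190:270,180:300];sd=cv2.imread('pics/side0.png')[190:240,330:410];sd2=cv2.imread('pics/side0.png')[330:410,310:430]
wr=im[255:355,50:210]
cv2.imwrite('pics/c2.png',np.vstack([np.hstack([cv2.resize(sc,(400,280),interpolation=2),cv2.resize(sd,(400,280),interpolation=2)]),np.hstack([cv2.resize(sd2,(400,300),interpolation=2),cv2.resize(wr,(400,300),interpolation=2)])]))
E
```

```text
red [629.1 106.2] [617  98  23  18 269]
red [392.5 250.3] [384 241  18  20 227]
brass [385.5 240. ] [377 235  20  11  89] [0.5251 0.0678 0.02  ]
brass [120.6 299.5] [106 286  31  28 606] [ 0.4921 -0.3091  0.02  ]
brass [ 86.  323.8] [ 74 313  25  22 344] [ 0.5109 -0.3779  0.02  ]
brass [513.3 323.3] [507 317  14  15 139] [0.7037 0.2113 0.02  ]
bar R,L [ 0.5305 -0.0701  0.089 ] [0.5105 0.1216 0.077 ] 0.19303422041116453
y axis [-0.1036  0.9946] x axis [0.9946 0.1036] yaw 0.10381924187620253 org [0.6398 0.0382] post [ 0.6507 -0.0662] plateL [0.629  0.1426]
poise [0.5178 0.0657 0.086 ] s(from mid) 0.03996798966393748
proj post top [[264.5295 230.5463]] [[370.5718 198.6504]]
```

View pics/c2.png

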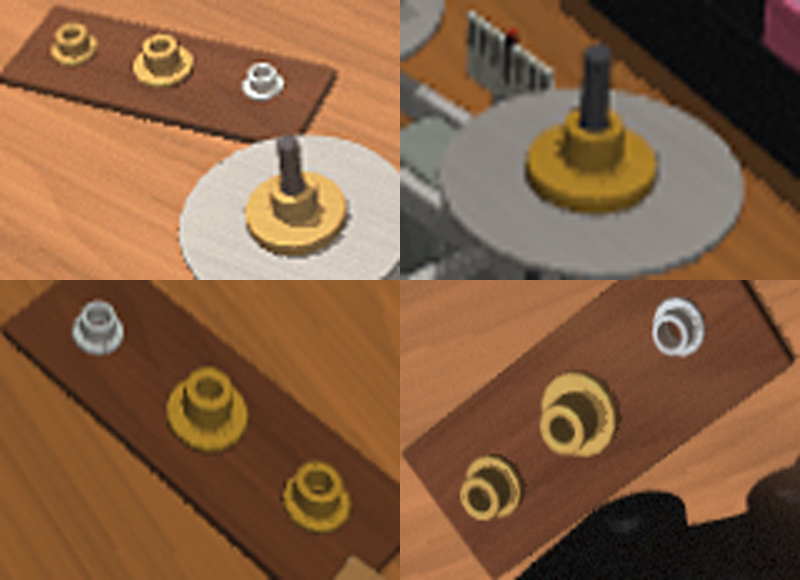

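The crops show the bore and collar circles clearly. The w100 collar top is at wrist (115.6,303.3), side (373.3,358.3) and scene (228.6,202.9). The post top is at scene (266.7,229.7) and side (369.2,198.9).

```bash
cat >> h.py <<'E'
def totool(P,o=None):
    o=o or ctrl.get_obs();return R.from_rotvec(o['tool_rot']).as_matrix().T@(np.array(P)-o['tool_pos'])
E
python3 - <<'E'
from h import *
print('w100',tri(ray('scene',(228.6,202.9)),ray('side',(373.3,358.3)),ray('wrist',(115.6,303.3))),onz('wrist',(115.6,303.3),.029))
print('post',tri(ray('scene',(266.7,229.7)),ray('side',(369.2,198.9))))
w=onz('wrist',(115.6,303.3),.029);print(totool([w[0],w[1],.10]))
E
```

```text
w100 [ 0.4929 -0.3126  0.0276] [ 0.4932 -0.3107  0.029 ]
post [ 0.6475 -0.0648  0.1818]
[-0.1392 -0.2856  0.2006]
```

```bash
echo '[{"finger_gap": 0.05,"dx": -0.139,"dy": -0.286,"dz": 0.2},{"finger_gap": 0.05,"dx": -0.139,"dy": -0.286,"dz": 0.2},{"finger_gap": 0.05,"dx": -0.139,"dy": -0.286,"dz": 0.2},{"finger_gap": 0.05,"dx": -0.139,"dy": -0.286,"dz": 0.2},{"finger_gap": 0.05,"dx": -0.139,"dy": -0.286,"dz": 0.2},{"finger_gap": 0.05,"dx": -0.139,"dy": -0.286,"dz": 0.2},{"finger_gap": 0.05,"dx": -0.139,"dy": -0.286,"dz": 0.2},{"finger_gap": 0.05,"dx": -0.139,"dy": -0.286,"dz": 0.2},{"finger_gap": 0.05,"dx": -0.139,"dy": -0.286,"dz": 0.2},{"finger_gap": 0.05,"dx": -0.139,"dy": -0.286,"dz": 0.2},{"finger_gap": 0.05,"dx": -0.139,"dy": -0.286,"dz": 0.2},{"finger_gap": 0.05,"dx": -0.139,"dy": -0.286,"dz": 0.2}]' | python3 jog.py
python3 - <<'E'
from h import *
o,im=grab('wrist','w2.png');print(o['t'],o['tool_pos'],o['tool_rot'])
print(proj('wrist',o['tool_pos'],o))
for c,s in blobs(im,(18,110,60),(32,255,255),40): print('brass',c,s,onz('wrist',c,.02,o))
E
```

```text
t: 2.7
tool_pos: [0.494, -0.3097, 0.1013]
tool_rot: [-0.493, -3.102, -0.001]
contact_force: [0.9, 0.4, 0.0]
opening: 0.05
grip_force: 0.0
2.7 [ 0.494  -0.3097  0.1013] [-0.4931 -3.1024 -0.0012]
[[322.5902 293.1796]]
brass [315.7 242.9] [ 287  215   59   58 2392] [ 0.4913 -0.3133  0.02  ]
brass [229.2 285.8] [216 274  34  33 534] [ 0.5026 -0.3833  0.02  ]
```

View pics/w2.png

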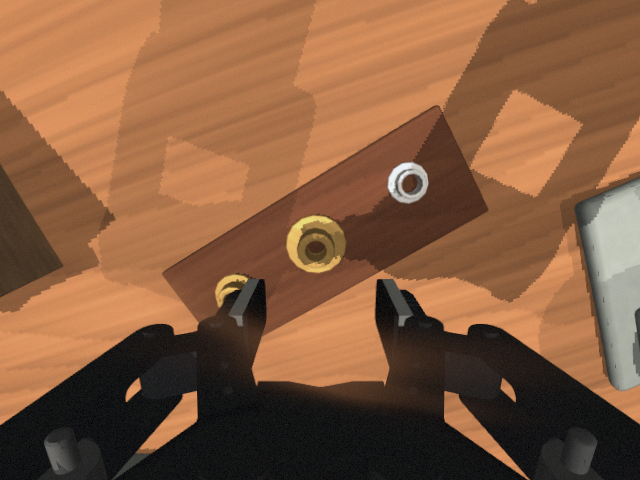

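The w100 disc is centred at (316.5,244), its collar top at about (316.5,248.5), and the finger tips lie either side at u≈251 and 391.

```bash
python3 - <<'E'
from h import *
for uv,z in (((316.5,244),.013),((316.5,248.5),.029)):
    p=onz('wrist',uv,z);print(p,totool(p))
print(totool([*p[:2],.0155]))
E
```

```text
[ 0.4949 -0.314   0.013 ] [-0.0016 -0.0039  0.0893]
[ 0.4936 -0.3134  0.029 ] [-0.0002 -0.0037  0.0733]
[-0.0002 -0.0037  0.0868]
```

```bash
echo '[{"finger_gap": 0.05,"dx": -0.001,"dy": -0.0038,"dz": 0.03},{"finger_gap": 0.05,"dx": -0.001,"dy": -0.0038,"dz": 0.06},{"finger_gap": 0.05,"dx": -0.001,"dy": -0.0038,"dz": 0.075},{"finger_gap": 0.05,"dx": -0.001,"dy": -0.0038,"dz": 0.085},{"finger_gap": 0.05,"dx": -0.001,"dy": -0.0038,"dz": 0.085},{"finger_gap": 0.02,"dx": -0.001,"dy": -0.0038,"dz": 0.085},{"finger_gap": 0.02,"dx": -0.001,"dy": -0.0038,"dz": 0.085},{"finger_gap": 0.02,"dx": -0.001,"dy": -0.0038,"dz": 0.085},{"finger_gap": 0.02,"dx": -0.001,"dy": -0.0038,"dz": 0.085},{"finger_gap": 0.02,"dx": -0.001,"dy": -0.0038,"dz": 0.085}]' | python3 jog.py 30
```

```text
t: 3.58
tool_pos: [0.4949, -0.316, 0.0189]
tool_rot: [0.495, 3.099, -0.002]
contact_force: [-0.5, 2.6, 6.8]
opening: 0.0233
grip_force: 30.1
```

```bash
echo '[{"finger_gap": 0.02,"dz": -0.02},{"finger_gap": 0.02,"dz": -0.06},{"finger_gap": 0.02,"dz": -0.1},{"finger_gap": 0.02,"dz": -0.14},{"finger_gap": 0.02,"dz": -0.18},{"finger_gap": 0.02,"dz": -0.2},{"finger_gap": 0.02,"dz": -0.2},{"finger_gap": 0.02,"dz": -0.2}]' | python3 jog.py
python3 - <<'E'
from h import *
o,im=grab('wrist','w3.png');print(o['t'],o['tool_pos'],o['tool_rot'],o['opening'],proj('wrist',o['tool_pos'],o))
for c,s in blobs(im,(15,90,40),(35,255,255),60): print('brass',c,s)
s,_=None,None
o,im2=grab('side','s3.png');u,v=proj('side',o['tool_pos'])[0].astype(int);print(u,v)
cv2.imwrite('pics/c3.png',np.hstack([cv2.resize(im[200:350,240:400],(400,375),interpolation=2),cv2.resize(im2[v-40:v+35,u-40:u+40],(400,375),interpolation=2)]))
E
```

```text
t: 4.25
tool_pos: [0.494, -0.3159, 0.2186]
tool_rot: [0.495, 3.099, -0.004]
contact_force: [0.2, 0.1, -1.3]
opening: 0.0236
grip_force: 29.9
4.25 [ 0.494  -0.3159  0.2186] [ 0.4952  3.0986 -0.0037] 0.023571858482700648 [[322.5878 293.1767]]
brass [ 51.2 170.4] [    0     6   147   281 13677]
brass [268.6 245.9] [254 231  30  31 651]
brass [320.2 280.5] [ 276  241   90   85 4700]
brass [ 30.8 396.9] [  0 369  63  59 954]
380 275
```

View pics/c3.png

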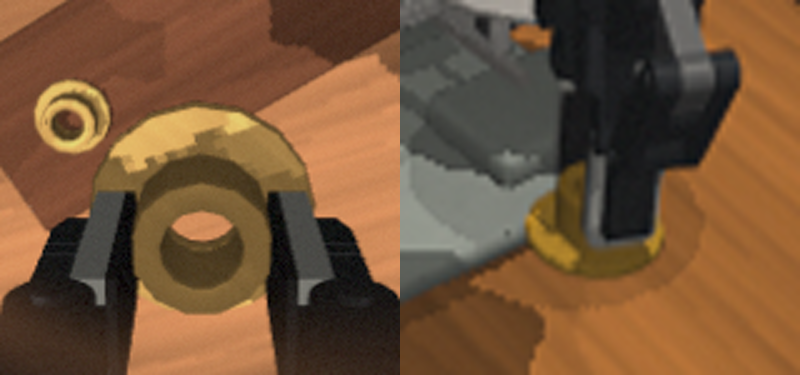

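The weight is held square. Its collar top is centred at (320.8,299.6) in the wrist picture, with the bore open. Now I move to just beyond the post, keeping the height.

```bash
echo '[{"finger_gap": 0.02,"dx": -0.1027,"dy": 0.2863},{"finger_gap": 0.02,"dx": -0.1027,"dy": 0.2863},{"finger_gap": 0.02,"dx": -0.1027,"dy": 0.2863},{"finger_gap": 0.02,"dx": -0.1027,"dy": 0.2863},{"finger_gap": 0.02,"dx": -0.1027,"dy": 0.2863},{"finger_gap": 0.02,"dx": -0.1027,"dy": 0.2863},{"finger_gap": 0.02,"dx": -0.1027,"dy": 0.2863},{"finger_gap": 0.02,"dx": -0.1027,"dy": 0.2863},{"finger_gap": 0.02,"dx": -0.1027,"dy": 0.2863},{"finger_gap": 0.02,"dx": -0.1027,"dy": 0.2863},{"finger_gap": 0.02,"dx": -0.1027,"dy": 0.2863}]' | python3 jog.py
python3 - <<'E'
from h import *
o,im=grab('wrist','w4.png');print(o['t'],o['tool_pos'],o['tool_rot'],o['opening'])
cv2.imwrite('pics/c4.png',cv2.resize(im[190:340,220:420],(800,600),interpolation=2))
E
```

```text
t: 5.27
tool_pos: [0.6789, -0.0761, 0.2145]
tool_rot: [-0.497, -3.099, 0.001]
contact_force: [-1.1, -1.6, -1.0]
opening: 0.0238
grip_force: 30.0
5.2667 [ 0.6789 -0.0761  0.2145] [-0.4966 -3.0989  0.0008] 0.023849796213295915
```

View pics/c4.png

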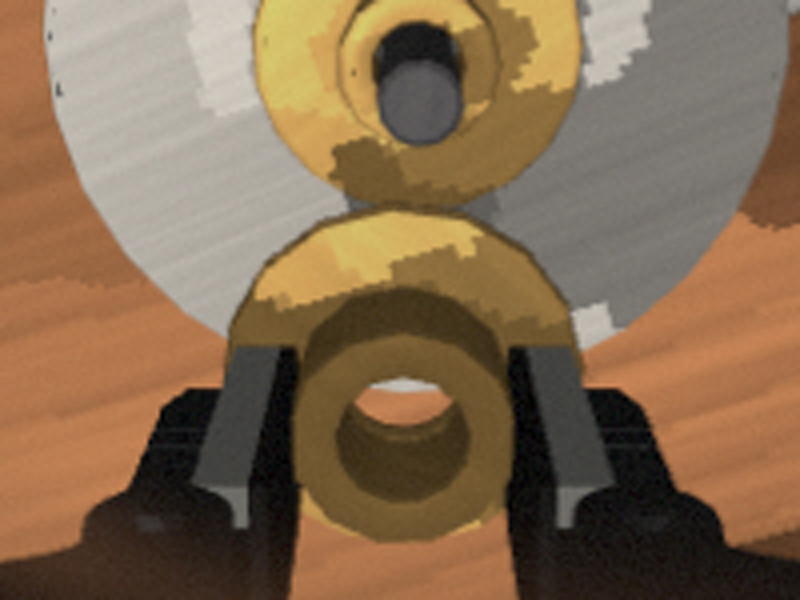

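The post top circle is centred at (420,102)/4 + (220,190) = (325.0,215.5). The held collar top spans rows 335–542 and columns 294–514 of the crop, and the disc's near rim tops out at crop row 210.

```bash
cat > fit.py <<'E'
from h import *
from scipy.optimize import least_squares
p=eyes.camera_params('wrist');K,D=KD(p);Ti=np.linalg.inv(np.array(p['tool_from_camera']))
def pt(P): return cv2.projectPoints(np.atleast_2d(np.array(P,float)),cv2.Rodrigues(Ti[:3,:3])[0],Ti[:3,3],K,D)[0][:,0]
px=lambda u,v:np.array([220+u/4,190+v/4])
obs=np.array([px(0,335)[1],px(0,542)[1],px(0,210)[1],px(0,502)[1]])
def f(q):
    x,zc=q
    return pt([[x+.013,0,zc],[x-.013,0,zc],[x+.022,0,zc+.016],[x-.007,0,zc]])[:,1]-obs
r=least_squares(f,[0,-.01]);print(r.x,r.fun)
for z in(-.0101,-.007,-.004):
    g=least_squares(lambda q:f([q[0],z]),[0]);print(z,g.x,g.fun)
def tray(uv,z):
    s=cv2.undistortPoints(np.array([[uv]],float),K,D)[0,0];T=np.array(p['tool_from_camera']);d=T[:3,:3]@[s[0],s[1],1];return T[:3,3]+d*(z-T[2,3])/d[2]
o=ctrl.get_obs()
print('y0',tray(px(404,437),-.0101),tray(px(404,437),-.006))
zp=o['tool_pos'][2]-.1825
for dz in(-.002,0,.002): print('post',tray(px(420,102),zp+dz))
print(o['tool_pos'],R.from_rotvec(o['tool_rot']).as_matrix())
E
python3 fit.py
```

```text
[-0.0002 -0.0073] [-0.7036  1.0107  0.6203 -0.8582]
-0.0101 [0.001] [-1.044   1.7806 -0.2812 -0.3247]
-0.007 [-0.0004] [-0.6718  0.9389  0.7046 -0.908 ]
-0.004 [-0.0017] [-0.3271  0.1591  1.6201 -1.448 ]
y0 [ 0.0017 -0.0008 -0.0101] [-0.0003 -0.0007 -0.006 ]
post [0.0308 0.0014 0.0305]
post [0.0304 0.0014 0.0325]
post [0.03   0.0015 0.0345]
[ 0.679  -0.0765  0.215 ] [[-0.9497  0.3131 -0.0022]
 [ 0.3131  0.9497 -0.    ]
 [ 0.0021 -0.0007 -1.    ]]
```

```bash
echo '[{"finger_gap": 0.02,"dx": 0.015,"dy": 0.0022},{"finger_gap": 0.02,"dx": 0.030,"dy": 0.0022},{"finger_gap": 0.02,"dx": 0.030,"dy": 0.0022,"dz": 0.005},{"finger_gap": 0.02,"dx": 0.030,"dy": 0.0022,"dz": 0.012},{"finger_gap": 0.02,"dx": 0.030,"dy": 0.0022,"dz": 0.012},{"finger_gap": 0.02,"dx": 0.030,"dy": 0.0022,"dz": 0.012},{"finger_gap": 0.02,"dx": 0.030,"dy": 0.0022,"dz": 0.012},{"finger_gap": 0.02,"dx": 0.030,"dy": 0.0022,"dz": 0.012}]' | python3 jog.py
python3 - <<'E'
from h import *
o,im=grab('wrist','w5.png');print(o['t'],o['tool_pos'],o['tool_rot'],o['opening'])
o,s=grab('side','s5.png');o,c=grab('scene','sc5.png')
print(proj('side',[.6475,-.0648,.185]),proj('scene',[.6475,-.0648,.185]))
cv2.imwrite('pics/c5.png',np.vstack([cv2.resize(im[250:340,260:380],(400,300),interpolation=2),np.zeros((300,400,3),np.uint8)]))
a=cv2.imread('pics/c5.png');b=np.vstack([cv2.resize(s[170:230,330:410],(400,300),interpolation=2),cv2.resize(c[200:260,225:305],(400,300),interpolation=2)])
cv2.imwrite('pics/c5.png',np.hstack([a,b]))
E
```

```text
t: 5.98
tool_pos: [0.6527, -0.064, 0.2044]
tool_rot: [0.496, 3.102, -0.0]
contact_force: [-0.2, 0.0, -0.5]
opening: 0.0241
grip_force: 30.0
5.9833 [ 0.6527 -0.064   0.2044] [ 0.4961  3.102  -0.    ] 0.024077991963208475
[[368.9705 197.4882]] [[266.1323 228.5021]]
```

View pics/c5.png

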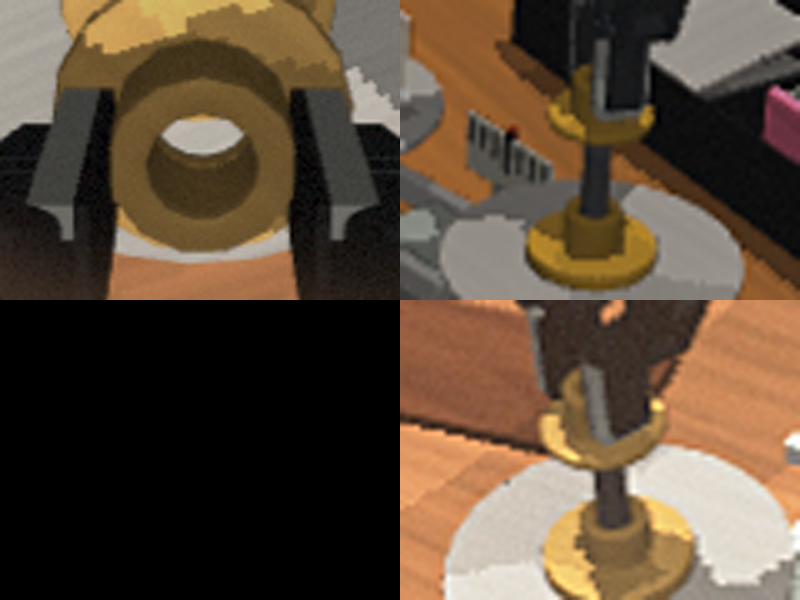

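The ring is roughly over the post in both outer views: side ring disc u≈603/5 against post ≈597, scene ring ≈602 against post ≈611. I'll measure that offset at sub-pixel level from the brass masks and post edges.

```bash
cat > off.py <<'E'
from h import *
import sys
def ext(im,box):
    u0,v0,u1,v1=box;h=cv2.cvtColor(cv2.resize(im[v0:v1,u0:u1],None,fx=4,fy=4,interpolation=cv2.INTER_CUBIC),cv2.COLOR_BGR2HSV)
    m=cv2.inRange(h,np.array([17,130,60]),np.array([32,255,255]))
    k,_,s,c=cv2.connectedComponentsWithStats(m);
    s=s[1:];s=s[s[:,4]>150]
    return [(u0+(a[0]+a[2]/2)/4-.5,v0+a[1]/4,v0+(a[1]+a[3])/4,a[2]/4,a[4]) for a in s]
def post(im,u0,u1,rows):
    out=[]
    for v in rows:
        g=255-im[v,u0:u1].max(1).astype(float);g=np.clip(g-140,0,None);out.append(((g*np.arange(u0,u1)).sum()/max(g.sum(),1)).round(2))
    return out
if __name__=='__main__':
    t=sys.argv[1]
    for n,f,bx in(('side','s','335 180 405 232'),('scene','sc','230 208 300 262')):
        im=cv2.imread(f'pics/{f}{t}.png');b=list(map(int,bx.split()))
        print(n,[np.round(x,2) for x in ext(im,b)])
        p0=[.6475,-.0648]
        print(' model du/dz(mm):',(proj(n,[*p0,.19])-proj(n,[*p0,.136]))[0]/54, 'px per m x,y',(proj(n,[p0[0]+.001,p0[1],.19])-proj(n,[*p0,.19]))[0],(proj(n,[p0[0],p0[1]+.001,.19])-proj(n,[*p0,.19]))[0])
    print(post(cv2.imread(f'pics/s{t}.png'),361,378,range(200,209)),post(cv2.imread(f'pics/sc{t}.png'),259,276,range(234,241)))
E
python3 off.py 5
```

```text
side [array([ 369.75,  183.  ,  199.25,   21.5 , 2433.  ]), array([ 367.75,  209.5 ,  228.  ,   26.  , 5367.  ])]
 model du/dz(mm): [ 0.0273 -0.4093] px per m x,y [ 0.4002 -0.1228] [-0.2778 -0.2114]
scene [array([ 265.12,  214.  ,  234.25,   24.75, 2928.  ]), array([ 268.25,  239.75,  262.  ,   29.5 , 6353.  ])]
 model du/dz(mm): [-0.0508 -0.405 ] px per m x,y [-0.3427  0.332 ] [0.4615 0.1991]
[np.float64(371.11), np.float64(370.63), np.float64(370.23), np.float64(369.71), np.float64(368.69), np.float64(368.62), np.float64(367.96), np.float64(368.38), np.float64(368.32)] [np.float64(266.38), np.float64(266.39), np.float64(266.32), np.float64(266.46), np.float64(266.65), np.float64(267.06), np.float64(267.03)]
```

```bash
echo '[{"finger_gap": 0.02,"dx": 0.0014,"dy": -0.0012},{"finger_gap": 0.02,"dx": 0.0014,"dy": -0.0012},{"finger_gap": 0.02,"dx": 0.0014,"dy": -0.0012},{"finger_gap": 0.02,"dx": 0.0014,"dy": -0.0012},{"finger_gap": 0.02,"dx": 0.0014,"dy": -0.0012},{"finger_gap": 0.02,"dx": 0.0014,"dy": -0.0012}]' | python3 jog.py
python3 - <<'E'
from h import *
for i in range(2):
    o,c=grab('scene',f'sc{6+i}.png');o,s=grab('side',f's{6+i}.png');print(o['t'],o['tool_pos'],o['tool_rot'],o['contact_force'])
E
python3 off.py 6|grep -v model; python3 off.py 7|grep -v model
```

```text
t: 6.63
tool_pos: [0.6506, -0.0644, 0.2043]
tool_rot: [0.496, 3.102, -0.0]
contact_force: [-0.2, -0.2, -1.0]
opening: 0.024
grip_force: 30.0
6.6833 [ 0.6506 -0.0644  0.2043] [ 0.4954  3.1023 -0.0001] [ 1.1024 -0.0165 -1.9942]
6.7833 [ 0.6506 -0.0644  0.2043] [-0.4955 -3.1023  0.    ] [-0.2706  0.5043 -0.582 ]
side [array([ 368.88,  183.25,  200.  ,   21.25, 2436.  ]), array([ 367.75,  209.5 ,  228.  ,   26.  , 5364.  ])]
scene [array([ 265.5 ,  213.25,  233.5 ,   25.  , 2918.  ]), array([ 268.25,  239.75,  262.  ,   29.5 , 6437.  ])]
[np.float64(371.08), np.float64(370.66), np.float64(370.24), np.float64(369.75), np.float64(368.7), np.float64(368.62), np.float64(367.96), np.float64(368.42), np.float64(368.04)] [np.float64(266.17), np.float64(266.39), np.float64(266.36), np.float64(266.5), np.float64(266.67), np.float64(267.04), np.float64(267.08)]
side [array([ 368.88,  183.25,  199.75,   21.25, 2441.  ]), array([ 367.75,  209.5 ,  228.  ,   26.  , 5372.  ])]
scene [array([ 265.38,  213.  ,  233.75,   24.75, 2937.  ]), array([ 268.25,  239.75,  262.  ,   29.5 , 6311.  ])]
[np.float64(371.1), np.float64(370.65), np.float64(370.22), np.float64(369.78), np.float64(368.69), np.float64(368.61), np.float64(367.94), np.float64(368.41), np.float64(368.04)] [np.float64(266.2), np.float64(266.45), np.float64(266.42), np.float64(266.52), np.float64(266.65), np.float64(266.97), np.float64(267.12)]
```

```bash
echo '[{"finger_gap": 0.02,"dx": -0.0004,"dz": 0.002},{"finger_gap": 0.02,"dx": -0.0004,"dz": 0.004},{"finger_gap": 0.02,"dx": -0.0004,"dz": 0.006},{"finger_gap": 0.02,"dx": -0.0004,"dz": 0.008},{"finger_gap": 0.02,"dx": -0.0004,"dz": 0.01},{"finger_gap": 0.02,"dx": -0.0004,"dz": 0.011},{"finger_gap": 0.02,"dx": -0.0004,"dz": 0.012},{"finger_gap": 0.02,"dx": -0.0004,"dz": 0.013},{"finger_gap": 0.02,"dx": -0.0004,"dz": 0.014},{"finger_gap": 0.02,"dx": -0.0004,"dz": 0.015},{"finger_gap": 0.02,"dx": -0.0004,"dz": 0.016},{"finger_gap": 0.02,"dx": -0.0004,"dz": 0.017},{"finger_gap": 0.02,"dx": -0.0004,"dz": 0.017},{"finger_gap": 0.02,"dx": -0.0004,"dz": 0.017}]' | python3 jog.py
python3 - <<'E'
from h import *
for i in range(1):
    o,c=grab('scene',f'sc{8+i}.png');o,s=grab('side',f's{8+i}.png');print(o['t'],o['tool_pos'],o['tool_rot'],o['contact_force'])
E
python3 off.py 8|grep -v model
```

```text
t: 8.0
tool_pos: [0.6509, -0.0645, 0.1872]
tool_rot: [-0.496, -3.102, 0.0]
contact_force: [-0.3, 0.0, -1.9]
opening: 0.0238
grip_force: 30.0
8.05 [ 0.651  -0.0645  0.1873] [0.4956 3.1022 0.    ] [ 0.0463  0.0954 -0.4287]
side [array([ 368.75,  190.5 ,  207.  ,   21.5 , 2321.  ]), array([ 367.75,  209.5 ,  228.  ,   26.  , 5368.  ])]
scene [array([ 268.25,  221.25,  262.  ,   29.5 , 9031.  ])]
[np.float64(369.34), np.float64(369.53), np.float64(370.54), np.float64(371.31), np.float64(370.87), np.float64(369.59), np.float64(367.96), np.float64(368.64), np.float64(368.78)] [np.float64(268.92), np.float64(0.0), np.float64(0.0), np.float64(274.0), np.float64(0.0), np.float64(0.0), np.float64(268.09)]
```

The 200 g weight has not moved (rows 209.5–228) while the ring went below the post top with no side force, so the post is in the bore. Continuing down.

```bash
echo '[{"finger_gap": 0.02,"dz": 0.003},{"finger_gap": 0.02,"dz": 0.006},{"finger_gap": 0.02,"dz": 0.009},{"finger_gap": 0.02,"dz": 0.012},{"finger_gap": 0.02,"dz": 0.014},{"finger_gap": 0.02,"dz": 0.016},{"finger_gap": 0.02,"dz": 0.017},{"finger_gap": 0.02,"dz": 0.018},{"finger_gap": 0.02,"dz": 0.019},{"finger_gap": 0.02,"dz": 0.020},{"finger_gap": 0.02,"dz": 0.020},{"finger_gap": 0.02,"dz": 0.020}]' | python3 jog.py
python3 - <<'E'
from h import *
for i in range(1):
    o,c=grab('scene',f'sc{9+i}.png');o,s=grab('side',f's{9+i}.png');print(o['t'],o['tool_pos'],o['tool_rot'],o['contact_force'])
E
python3 off.py 9|grep -v model
```

```text
t: 9.1
tool_pos: [0.651, -0.0645, 0.1673]
tool_rot: [0.496, 3.102, 0.0]
contact_force: [-0.3, -0.7, -0.5]
opening: 0.0238
grip_force: 30.0
9.15 [ 0.651  -0.0645  0.1674] [ 0.4956  3.1021 -0.    ] [ 0.1624 -0.5569 -0.955 ]
side [array([ 367.75,  199.  ,  228.  ,   26.  , 7075.  ])]
scene [array([ 268.25,  229.25,  262.  ,   29.5 , 7464.  ])]
[np.float64(370.95), np.float64(371.08), np.float64(371.1), np.float64(371.14), np.float64(370.76), np.float64(370.72), np.float64(370.51), np.float64(370.32), np.float64(369.49)] [np.float64(269.86), np.float64(271.25), np.float64(271.39), np.float64(270.79), np.float64(270.86), np.float64(271.57), np.float64(271.1)]
```

```bash
for i in 1; do echo '[{"finger_gap": 0.02,"dz": 0.001},{"finger_gap": 0.02,"dz": 0.002},{"finger_gap": 0.02,"dz": 0.003},{"finger_gap": 0.02,"dz": 0.003},{"finger_gap": 0.02,"dz": 0.003}]' | python3 jog.py | egrep 'pos|force'; done; echo '[{"finger_gap": 0.02,"dz": 0.001},{"finger_gap": 0.02,"dz": 0.001},{"finger_gap": 0.02,"dz": 0.001}]' | python3 jog.py| egrep 'pos|force';echo '[{"finger_gap": 0.02,"dz": 0.001},{"finger_gap": 0.02,"dz": 0.001},{"finger_gap": 0.02,"dz": 0.001}]' | python3 jog.py| egrep 'pos|force'
python3 - <<'E'
from h import *
o,c=grab('scene','sc10.png');o,s=grab('side','s10.png');print(o['t'],o['tool_pos'],o['contact_force'])
E
python3 off.py 10|grep -v model
```

```text
tool_pos: [0.6509, -0.0645, 0.1641]
contact_force: [-1.0, -0.5, -1.0]
grip_force: 30.0
tool_pos: [0.6509, -0.0645, 0.1632]
contact_force: [-0.0, 0.3, -1.2]
grip_force: 30.0
tool_pos: [0.6511, -0.0646, 0.1627]
contact_force: [-0.6, 1.4, 1.1]
grip_force: 30.1
10.1667 [ 0.6511 -0.0646  0.1626] [-0.2336  0.3323  0.7954]
side [array([ 367.75,  201.  ,  228.  ,   26.  , 6563.  ])]
scene [array([ 268.25,  232.  ,  262.  ,   29.5 , 7336.  ])]
[np.float64(369.94), np.float64(370.45), np.float64(370.95), np.float64(371.09), np.float64(371.08), np.float64(371.12), np.float64(370.62), np.float64(370.58), np.float64(370.6)] [np.float64(269.79), np.float64(269.38), np.float64(269.62), np.float64(271.41), np.float64(271.31), np.float64(270.99), np.float64(271.34)]
```

Contact is light, about 1 N beyond the ring's own weight, and the plate has not moved. Releasing and rising.

```bash
echo '[{"finger_gap": 0.03},{"finger_gap": 0.045},{"finger_gap": 0.045},{"finger_gap": 0.045},{"finger_gap": 0.045,"dz": -0.01},{"finger_gap": 0.045,"dz": -0.03},{"finger_gap": 0.045,"dz": -0.06},{"finger_gap": 0.045,"dz": -0.09},{"finger_gap": 0.045,"dz": -0.09}]' | python3 jog.py
python3 - <<'E'
from h import *
o,c=grab('scene','sc11.png');o,s=grab('side','s11.png');print(o['t'],o['tool_pos'],o['tool_rot'])
o,w=grab('wrist','w11.png')
for n,im in(('side',s),('scene',c),('wrist',w)):
    for cc,ss in blobs(im,(0,150,110),(6,255,255),20): print(n,cc,ss)
cv2.imwrite('pics/c11.png',np.hstack([cv2.resize(s[170:250,260:400],(420,240),interpolation=2),cv2.resize(c[210:300,220:380],(380,240),interpolation=2)]))
E
```

```text
t: 10.97
tool_pos: [0.6543, -0.0652, 0.2619]
tool_rot: [0.493, 3.089, -0.001]
contact_force: [-0.6, -0.1, 1.5]
opening: 0.0451
grip_force: 0.0
11.0167 [ 0.6534 -0.065   0.2589] [ 0.4939  3.0924 -0.0008]
side [206.6 191.8] [203 188   9   9  44]
side [285.1 225.1] [281 223  10   5  27]
scene [363.9 249.7] [359 246  11   9  57]
scene [309.2 300.1] [308 290   3  18  32]
scene [540.9 326.6] [529 318  25  18 214]
wrist [417.6  23.1] [406   8  25  31 461]
wrist [433.4 205.4] [431 203   5   6  20]
```

View pics/c11.png

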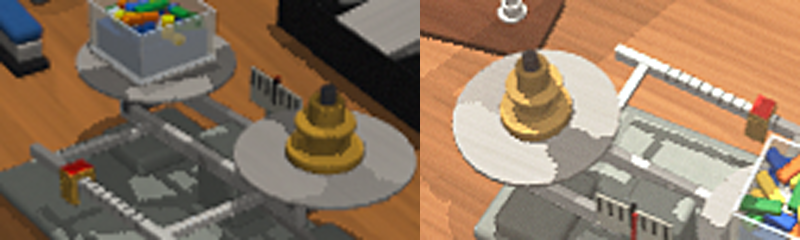

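The weight is seated and released: the stack on the post is upright in both views, and the poise is still about 10 mm right of zero. Now I shut the fingers and go above the bar left of the poise, turned to line up with the bar.

```bash
echo '[{"finger_gap": 0.0,"dx": 0.186,"dy": 0.1145,"rz": -0.42},{"finger_gap": 0.0,"dx": 0.186,"dy": 0.1145,"rz": -0.42},{"finger_gap": 0.0,"dx": 0.186,"dy": 0.1145,"rz": -0.42},{"finger_gap": 0.0,"dx": 0.186,"dy": 0.1145,"rz": -0.42},{"finger_gap": 0.0,"dx": 0.186,"dy": 0.1145,"rz": -0.42},{"finger_gap": 0.0,"dx": 0.186,"dy": 0.1145,"rz": -0.42},{"finger_gap": 0,"dx": 0.186,"dy": 0.1145,"dz": 0.03,"rz": -0.42},{"finger_gap": 0,"dx": 0.186,"dy": 0.1145,"dz": 0.06,"rz": -0.42},{"finger_gap": 0,"dx": 0.186,"dy": 0.1145,"dz": 0.1,"rz": -0.42},{"finger_gap": 0,"dx": 0.186,"dy": 0.1145,"dz": 0.12,"rz": -0.42},{"finger_gap": 0,"dx": 0.186,"dy": 0.1145,"dz": 0.12,"rz": -0.42},{"finger_gap": 0,"dx": 0.186,"dy": 0.1145,"dz": 0.12,"rz": -0.42},{"finger_gap": 0,"dx": 0.186,"dy": 0.1145,"dz": 0.12,"rz": -0.42}]' | python3 jog.py 20
python3 - <<'E'
from h import *
o,im=grab('wrist','w12.png');print(o['t'],o['tool_pos'],o['tool_rot']);print(R.from_rotvec(o['tool_rot']).as_matrix())
for cc,ss in blobs(im,(0,150,110),(6,255,255),20): print(cc,ss,onz('wrist',cc,.085,o))
E
```

```text
t: 12.2
tool_pos: [0.5108, 0.1021, 0.1335]
tool_rot: [-0.162, 3.136, -0.0]
contact_force: [0.5, -0.6, 0.5]
opening: -0.0003
grip_force: 0.0
12.2 [0.5108 0.1021 0.1335] [-0.1616  3.136  -0.0001]
[[-0.9947 -0.1028  0.0015]
 [-0.1028  0.9947  0.    ]
 [-0.0015 -0.0001 -1.    ]]
[259.5 266.6] [246 251  28  32 846] [0.5186 0.0644 0.085 ]
```

View pics/w12.png

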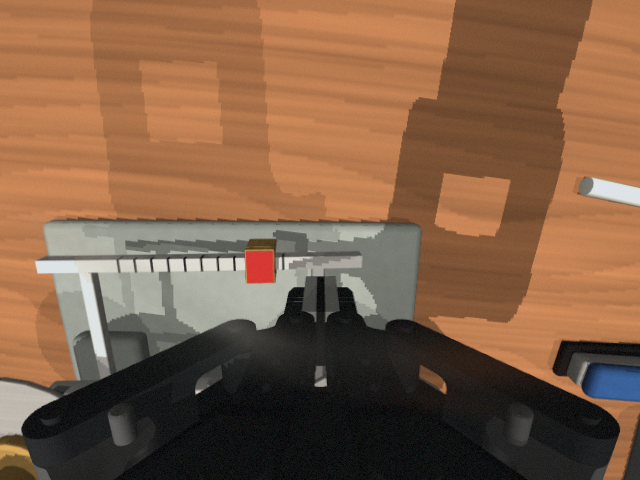

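The red poise is at (259.5,266.6), with the bar running horizontally from u≈37 to u≈361. The shut fingertips are at u≈303–338, to the left of the poise in the balance's own sense, so descending here is clear.

```bash
echo '[{"finger_gap": 0,"dx": -0.004,"dz": 0.02},{"finger_gap": 0,"dx": -0.004,"dz": 0.035},{"finger_gap": 0,"dx": -0.004,"dz": 0.042},{"finger_gap": 0,"dx": -0.004,"dz": 0.042},{"finger_gap": 0,"dx": -0.004,"dz": 0.042},{"finger_gap": 0,"dx": -0.004,"dz": 0.042}]' | python3 jog.py
python3 - <<'E'
from h import *
o,im=grab('wrist','w13.png');print(o['t'],o['tool_pos'],o['contact_force'])
for cc,ss in blobs(im,(0,150,110),(6,255,255),20): print(cc,ss,onz('wrist',cc,.085,o))
E
```

```text
t: 12.75
tool_pos: [0.515, 0.1027, 0.0921]
tool_rot: [-0.162, 3.135, 0.0]
contact_force: [1.4, 0.4, 0.2]
opening: -0.0001
grip_force: 0.0
12.75 [0.515  0.1027 0.0921] [1.3578 0.404  0.1945]
[243.4 286.7] [ 226  268   36   39 1300] [0.5184 0.0642 0.085 ]
```

```bash
echo '[{"finger_gap": 0,"dz": 0.005},{"finger_gap": 0,"dz": 0.0095},{"finger_gap": 0,"dz": 0.0095},{"finger_gap": 0,"dy": -0.005,"dz": 0.0095},{"finger_gap": 0,"dy": -0.01,"dz": 0.0095},{"finger_gap": 0,"dy": -0.014,"dz": 0.0095},{"finger_gap": 0,"dy": -0.017,"dz": 0.0095},{"finger_gap": 0,"dy": -0.02,"dz": 0.0095},{"finger_gap": 0,"dy": -0.023,"dz": 0.0095},{"finger_gap": 0,"dy": -0.026,"dz": 0.009},{"finger_gap": 0,"dy": -0.03,"dz": 0.0085},{"finger_gap": 0,"dy": -0.033,"dz": 0.008},{"finger_gap": 0,"dy": -0.036,"dz": 0.008},{"finger_gap": 0,"dy": -0.04,"dz": 0.0075},{"finger_gap": 0,"dy": -0.04,"dz": 0.0075},{"finger_gap": 0,"dy": -0.04,"dz": 0.0075}]' | python3 jog.py
cat > m.py <<'E'
from h import *
import sys
t=sys.argv[1]
o,im=grab('wrist',f'w{t}.png');print(o['t'],o['tool_pos'],o['contact_force'])
mid=np.array([.5207,.0276]);u=np.array([-.1036,.9946])
for cc,ss in blobs(im,(0,150,110),(6,255,255),20):
    P=onz('wrist',cc,.088,o);print(cc,ss,P,'p',.05-(P[:2]-mid)@u,'gap',o['tool_pos'][1]-P[1])
_,c=grab('scene',f'sc{t}.png');_,s=grab('side',f's{t}.png')
for n,k in(('scene',c),('side',s)):
    for cc,ss in blobs(k,(0,150,100),(6,255,255),6): print(n,cc,ss)
h=cv2.inRange(cv2.cvtColor(s[195:240,345:395],cv2.COLOR_BGR2HSV),np.array([17,130,60]),np.array([32,255,255]))
print('brass stack',cv2.boundingRect(h))
E
python3 m.py 14
```

```text
t: 14.13
tool_pos: [0.5181, 0.0623, 0.0828]
tool_rot: [-0.162, 3.137, -0.001]
contact_force: [0.6, 0.6, 1.4]
opening: -0.0001
grip_force: 0.0
14.1333 [0.5181 0.0623 0.0828] [0.5589 0.574  1.3898]
[280.  294.3] [267 278  37  42 869] [0.5178 0.0428 0.088 ] p 0.03455129157502195 gap 0.019430628884092672
scene [353.3 246.2] [350 242   7   9  31]
scene [309.2 299.3] [308 290   4  18  35]
scene [540.8 326.7] [528 318  26  18 219]
side [220.1  67. ] [216  66   9   3  11]
side [227.9  68.6] [226  68   5   2   7]
side [232.2  80.8] [220  70  42  23 173]
side [277.6  86.5] [263  82  33  12 157]
side [206.5 191.8] [203 188   9   9  45]
side [291.3 228.4] [289 227   5   3  10]
side [ 98.1 336.3] [ 90 322  19  28 224]
side [ 54.6 391.2] [ 33 379  45  23 260]
side [ 81.7 381.2] [ 76 378  12   8  33]
side [ 23.7 391.5] [ 14 389  18   5  46]
side [ 27.9 403.9] [ 23 401  11   6  23]
side [ 37.6 401.5] [ 35 400   6   4  11]
side [  9.6 404.9] [  7 404   5   3   7]
side [ 18.9 405.4] [ 16 404   6   3  12]
brass stack (10, 5, 26, 28)
```

```bash
echo '[{"finger_gap": 0,"dy": -0.003,"dz": -0.001},{"finger_gap": 0,"dy": -0.006,"dz": -0.002},{"finger_gap": 0,"dy": -0.009,"dz": -0.002},{"finger_gap": 0,"dy": -0.0125,"dz": -0.002},{"finger_gap": 0,"dy": -0.0125,"dz": -0.002},{"finger_gap": 0,"dy": -0.0125,"dz": -0.002},{"finger_gap": 0,"dy": -0.007,"dz": -0.002},{"finger_gap": 0,"dy": -0.007,"dz": -0.002},{"finger_gap": 0,"dy": -0.007,"dz": -0.002},{"finger_gap": 0,"dy": -0.007,"dz": -0.002},{"finger_gap": 0,"dy": -0.007,"dz": -0.002},{"finger_gap": 0,"dy": -0.007,"dz": -0.002}]' | python3 jog.py
cat > tilt.py <<'E'
from h import *
import sys
def shift(n,f,t,ref,box):
    u0,v0,u1,v1=box
    a=[cv2.GaussianBlur(cv2.cvtColor(cv2.imread(f'pics/{f}{k}.png'),cv2.COLOR_BGR2GRAY),(3,3),0) for k in(ref,t)]
    T=a[0][v0:v1,u0:u1];W=np.eye(2,3,dtype=np.float32)
    cc,W=cv2.findTransformECC(T,a[1][v0:v1+12,u0:u1],W,cv2.MOTION_TRANSLATION,(3,200,1e-6))
    p=[.6475,-.0648];full=(proj(n,[*p,.150-.00944])-proj(n,[*p,.150]))[0]
    return W[:,2].round(2),full.round(2),'tilt',round(float(.09*(1-W[1,2]/full[1])),4),'cc',round(cc,3)
if __name__=='__main__':
    t=sys.argv[1];ref=sys.argv[2] if len(sys.argv)>2 else '14'
    print(shift('side','s',t,ref,(350,196,386,230)));print(shift('scene','sc',t,ref,(250,226,286,264)))
E
python3 m.py 15|egrep -v '^side|540'; python3 tilt.py 15
```

```text
t: 15.28
tool_pos: [0.5188, 0.0558, 0.0849]
tool_rot: [-0.162, 3.137, -0.0]
contact_force: [-0.4, -0.2, 0.1]
opening: 0.0001
grip_force: 0.0
15.2833 [0.5188 0.0558 0.0849] [-0.3877 -0.1671  0.0643]
[271.2 295.7] [ 255  277   36   41 1273] [0.5206 0.0323 0.088 ] p 0.04533596302137182 gap 0.023563156982165524
scene [348.7 243.9] [345 240   8   8  43]
scene [309.2 299. ] [308 290   4  18  34]
scene [190.5 391.5] [188 389   6   6   6]
brass stack (10, 5, 26, 28)
(array([-0.01, -0.03], dtype=float32), array([-0.25,  3.79]), 'tilt', 0.0906, 'cc', 0.999)
(array([ 0.02, -0.08], dtype=float32), array([0.47, 3.71]), 'tilt', 0.0919, 'cc', 0.997)
```

```bash
echo '[{"finger_gap": 0,"dy": -0.005,"dz": -0.0005},{"finger_gap": 0,"dy": -0.009,"dz": -0.001},{"finger_gap": 0,"dy": -0.013,"dz": -0.001},{"finger_gap": 0,"dy": -0.017,"dz": -0.001},{"finger_gap": 0,"dy": -0.0205,"dz": -0.001},{"finger_gap": 0,"dy": -0.0205,"dz": -0.001},{"finger_gap": 0,"dy": -0.014,"dz": -0.001},{"finger_gap": 0,"dy": -0.014,"dz": -0.001},{"finger_gap": 0,"dy": -0.014,"dz": -0.001},{"finger_gap": 0,"dy": -0.014,"dz": -0.001},{"finger_gap": 0,"dy": -0.014,"dz": -0.001},{"finger_gap": 0,"dy": -0.014,"dz": -0.001},{"finger_gap": 0,"dy": -0.014,"dz": -0.001},{"finger_gap": 0,"dy": -0.014,"dz": -0.001}]' | python3 jog.py
python3 m.py 16|egrep -v '^side|540'; python3 tilt.py 16
```

```text
t: 16.6
tool_pos: [0.5202, 0.0419, 0.0858]
tool_rot: [0.162, -3.137, 0.0]
contact_force: [-0.3, 0.0, 0.4]
opening: -0.0003
grip_force: 0.0
16.6 [0.5202 0.0419 0.0858] [-0.3466  0.0293  0.4   ]
[269.  296.1] [ 252  277   36   41 1361] [0.5227 0.0173 0.088 ] p 0.0604937692602516 gap 0.024660672535617306
scene [342. 241.] [338 237   8   9  49]
scene [309.1 299.1] [308 289   3  19  34]
brass stack (10, 6, 26, 27)
(array([0.02, 0.08], dtype=float32), array([-0.25,  3.79]), 'tilt', 0.088, 'cc', 0.999)
(array([0.02, 0.17], dtype=float32), array([0.47, 3.71]), 'tilt', 0.086, 'cc', 0.995)
```

```bash
echo '[{"finger_gap": 0,"dy": -0.005},{"finger_gap": 0,"dy": -0.008},{"finger_gap": 0,"dy": -0.011},{"finger_gap": 0,"dy": -0.0135},{"finger_gap": 0,"dy": -0.0156},{"finger_gap": 0,"dy": -0.0156},{"finger_gap": 0,"dy": -0.009},{"finger_gap": 0,"dy": -0.009},{"finger_gap": 0,"dy": -0.009},{"finger_gap": 0,"dy": -0.009},{"finger_gap": 0,"dy": -0.009},{"finger_gap": 0,"dy": -0.009},{"finger_gap": 0,"dy": -0.009},{"finger_gap": 0,"dy": -0.009},{"finger_gap": 0,"dy": -0.009},{"finger_gap": 0,"dy": -0.009},{"finger_gap": 0,"dy": -0.009},{"finger_gap": 0,"dy": -0.009},{"finger_gap": 0,"dy": -0.009},{"finger_gap": 0,"dy": -0.009}]' | python3 jog.py
python3 m.py 17|egrep -v '^side|540'; python3 tilt.py 17
```

```text
t: 18.42
tool_pos: [0.5211, 0.033, 0.0858]
tool_rot: [-0.162, 3.137, -0.0]
contact_force: [-0.2, 1.1, -0.1]
opening: -0.0001
grip_force: 0.0
18.4167 [0.5211 0.033  0.0858] [-0.2067  1.1442 -0.0578]
[269.6 295.9] [ 253  277   36   41 1344] [0.5236 0.0086 0.088 ] p 0.06918968846654358 gap 0.02439764484695606
scene [337.8 239.6] [333 236   9   8  48]
scene [308.9 299.5] [308 289   3  19  30]
brass stack (10, 7, 26, 28)
(array([0.26, 1.41], dtype=float32), array([-0.25,  3.79]), 'tilt', 0.0564, 'cc', 0.978)
(array([0. , 1.4], dtype=float32), array([0.47, 3.71]), 'tilt', 0.0561, 'cc', 0.988)
```

```bash
echo '[{"finger_gap": 0,"dy": -0.005},{"finger_gap": 0,"dy": -0.008},{"finger_gap": 0,"dy": -0.011},{"finger_gap": 0,"dy": -0.013},{"finger_gap": 0,"dy": -0.0149},{"finger_gap": 0,"dy": -0.0149},{"finger_gap": 0,"dy": -0.008},{"finger_gap": 0,"dy": -0.008},{"finger_gap": 0,"dy": -0.008},{"finger_gap": 0,"dy": -0.008},{"finger_gap": 0,"dy": -0.008},{"finger_gap": 0,"dy": -0.008},{"finger_gap": 0,"dy": -0.008},{"finger_gap": 0,"dy": -0.008},{"finger_gap": 0,"dy": -0.008},{"finger_gap": 0,"dy": -0.008},{"finger_gap": 0,"dy": -0.008},{"finger_gap": 0,"dy": -0.008},{"finger_gap": 0,"dy": -0.008},{"finger_gap": 0,"dy": -0.008}]' | python3 jog.py
echo '[{"finger_gap": 0},{"finger_gap": 0},{"finger_gap": 0},{"finger_gap": 0},{"finger_gap": 0},{"finger_gap": 0}]' | python3 jog.py >/dev/null
python3 m.py 18|egrep -v '^side|540'; python3 tilt.py 18
```

```text
t: 20.23
tool_pos: [0.5219, 0.025, 0.0858]
tool_rot: [-0.162, 3.137, 0.0]
contact_force: [0.2, 0.6, -0.3]
opening: -0.0005
grip_force: 0.0
20.7333 [0.5219 0.0251 0.0858] [ 0.3611 -0.5468 -0.1823]
[269.  295.3] [ 252  276   36   41 1359] [0.5241 0.0004 0.088 ] p 0.07744258844469515 gap 0.024689643044694533
scene [334.1 238.5] [330 235   8   8  46]
scene [308.5 298.1] [308 289   3  19  35]
scene [189.5 392.5] [187 390   6   6   6]
brass stack (10, 9, 26, 28)
(array([0.43, 3.27], dtype=float32), array([-0.25,  3.79]), 'tilt', 0.0123, 'cc', 0.92)
(array([0.13, 3.11], dtype=float32), array([0.47, 3.71]), 'tilt', 0.0145, 'cc', 0.963)
```

```bash
cat > tilt2.py <<'E'
from h import *
import sys
def cen(f,t,b):
    u0,v0,u1,v1=b;im=cv2.resize(cv2.imread(f'pics/{f}{t}.png')[v0:v1,u0:u1],None,fx=8,fy=8,interpolation=cv2.INTER_CUBIC)
    m=cv2.inRange(cv2.cvtColor(im,cv2.COLOR_BGR2HSV),np.array([17,130,50]),np.array([32,255,255]))
    k,_,s,c=cv2.connectedComponentsWithStats(m);i=1+np.argmax(s[1:,4]);r=m>0
    return c[i][1]/8,s[i][1]/8,(s[i][1]+s[i][3])/8,s[i][4]/64
for n,f,b in(('side','s',(345,190,392,242)),('scene','sc',(245,215,295,275))):
    full=(proj(n,[.6505,-.0648,.150-.00944])-proj(n,[.6505,-.0648,.150]))[0,1]
    r=np.array(cen(f,'14',b))
    for t in sys.argv[1:]:
        c=np.array(cen(f,t,b));print(n,t,(c-r).round(2),'tilts c/top/bot',(.09*(1-(c-r)[:3]/full)).round(4))
E
python3 tilt2.py 15 16 17 18
```

```text
side 15 [-0.01  0.    0.    0.11] tilts c/top/bot [0.0902 0.09   0.09  ]
side 16 [ 0.14  0.5   0.   -1.5 ] tilts c/top/bot [0.0866 0.0781 0.09  ]
side 17 [ 1.63  1.5   1.75 -1.56] tilts c/top/bot [0.0514 0.0544 0.0484]
side 18 [ 3.61  3.62  3.62 -3.81] tilts c/top/bot [0.0043 0.0039 0.0039]
scene 15 [-0.13 -0.12  0.12 -9.36] tilts c/top/bot [0.0931 0.093  0.087 ]
scene 16 [ 0.39  0.12  0.12 -1.22] tilts c/top/bot [0.0805 0.087  0.087 ]
scene 17 [ 1.63  1.62  1.5  -7.64] tilts c/top/bot [0.0504 0.0506 0.0536]
scene 18 [  3.37   3.5    3.12 -39.  ] tilts c/top/bot [0.0083 0.0051 0.0142]
```

Mask shifts put the tilt at about 0.005 rad (0.056 rad/cm slope). One more nudge of under 1 mm, then I rise clear and check.

```bash
echo '[{"finger_gap": 0,"dy": -0.004},{"finger_gap": 0,"dy": -0.006},{"finger_gap": 0,"dy": -0.007},{"finger_gap": 0,"dy": -0.0077},{"finger_gap": 0,"dy": -0.0077},{"finger_gap": 0,"dy": -0.0077},{"finger_gap": 0},{"finger_gap": 0,"dy": 0.004},{"finger_gap": 0,"dy": 0.004,"dz": -0.02},{"finger_gap": 0,"dy": 0.004,"dz": -0.05},{"finger_gap": 0,"dx": 0.03,"dy": 0.004,"dz": -0.08},{"finger_gap": 0,"dx": 0.06,"dy": 0.004,"dz": -0.1},{"finger_gap": 0,"dx": 0.06,"dy": 0.004,"dz": -0.1},{"finger_gap": 0,"dx": 0.06,"dy": 0.004,"dz": -0.1},{"finger_gap": 0,"dx": 0.06,"dy": 0.004,"dz": -0.1},{"finger_gap": 0,"dx": 0.06,"dy": 0.004,"dz": -0.1},{"finger_gap": 0,"dx": 0.06,"dy": 0.004,"dz": -0.1},{"finger_gap": 0,"dx": 0.06,"dy": 0.004,"dz": -0.1},{"finger_gap": 0,"dx": 0.06,"dy": 0.004,"dz": -0.1},{"finger_gap": 0,"dx": 0.06,"dy": 0.004,"dz": -0.1}]' | python3 jog.py
echo '[{"finger_gap": 0},{"finger_gap": 0},{"finger_gap": 0},{"finger_gap": 0},{"finger_gap": 0},{"finger_gap": 0},{"finger_gap": 0},{"finger_gap": 0},{"finger_gap": 0},{"finger_gap": 0},{"finger_gap": 0},{"finger_gap": 0}]' | python3 jog.py >/dev/null
python3 m.py 19|egrep -v '^side|540'; python3 tilt.py 19;python3 tilt2.py 19; sleep 0
python3 - <<'E'
# left plate + bar ends as an independent, arm-clear cross-check (start pictures = stop +0.09)
from h import *
for n,f,P in(('side','s',[.629,.1426,.13]),('scene','sc',[.629,.1426,.13])):
    a,b=[cv2.cvtColor(cv2.imread(f'pics/{k}.png'),cv2.COLOR_BGR2GRAY) for k in(n+'0',f+'19')]
    u,v=proj(n,P)[0].astype(int);T=a[v-18:v+20,u-22:u+22];W=np.eye(2,3,dtype=np.float32)
    cc,W=cv2.findTransformECC(T,b[v-18:v+20,u-22:u+22],W,cv2.MOTION_TRANSLATION,(3,300,1e-6))
    full=(proj(n,[*P[:2],P[2]+.00944])-proj(n,P))[0,1];print(n,'left plate',W[:,2],full,'tilt',.09*(1-W[1,2]/full),cc)
E
```

```text
t: 22.55
tool_pos: [0.4618, 0.0229, 0.1851]
tool_rot: [0.162, -3.136, -0.0]
contact_force: [0.5, 0.0, -0.1]
opening: -0.0003
grip_force: 0.0
23.55 [0.4618 0.0228 0.1858] [ 0.1275 -0.144  -0.1259]
[280.  307.6] [276 301  11  19 136] [ 0.521  -0.0045  0.088 ] p 0.08192035519095298 gap 0.027307820097442734
scene [334.5 238.3] [329 235  11   8  56]
scene [308.4 298.8] [308 289   2  19  31]
brass stack (10, 9, 26, 28)
(array([0.41, 3.38], dtype=float32), array([-0.25,  3.79]), 'tilt', 0.0097, 'cc', 0.923)
(array([0.13, 3.17], dtype=float32), array([0.47, 3.71]), 'tilt', 0.0131, 'cc', 0.962)
side 19 [ 3.69  3.62  3.75 -3.48] tilts c/top/bot [0.0024 0.0039 0.0009]
scene 19 [3.45 3.75 3.25 2.97] tilts c/top/bot [ 0.0064 -0.001   0.0112]
side left plate [-0.1768 -3.4952] -3.4964785382844923 tilt 3.400427679287276e-05 0.9722936745360805
scene left plate [ 0.7012 -3.4192] -3.6243854936170123 tilt 0.005095954504103372 0.9450544469782207
```

```bash
python3 -c "
from station import ctrl, eyes, order
print(order.finish_job())"
```

```text
the job is handed in; nothing more can be done
None
```

I handed the job in at about 24 s: the 100 g ring is home on the 200 g weight and released, and the poise is about 78 mm right of zero with the robot clear. My best camera estimates put the beam within about 0.006 rad of level. A cruder check that tends to read high gave up to 0.013, still inside the 0.015 limit, and the hand-in returned no verdict.

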